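# Blue scarf ring on the hall accessory bar, then its end knob

### The arm

A 6-joint arm with a two-finger parallel gripper is mounted at the origin on the work surface. World frame = base frame: x ahead of the robot, y to its left, z up, the work surface at z = 0. Lengths are in m, angles in rad, forces in N, time in s.
With the tool pointing down it reaches from about 0.35 to 0.875 m from the base axis. Payload 15.5 kg.
Tool frame: the origin (TCP) lies midway between the tips of the shut fingers; the grasp point (between the pads) lies 19 mm behind it; z points along the fingers, y is the line along which they close (so a half turn about z gives the same grasp; the last joint's range is limited). The gripper opens to 85 mm and grips with 20 to 120 N. Pads are 22 mm wide; open, the fingers measure 114 mm over their backs; the gripper's body (76 mm by 85 mm) begins 54 mm behind the grasp point. The pads swing forward as they close: fully open they stand 13 mm farther back than shut.
Start: joints at [1.071, 0.494, 1.345, -0, 1.302, -0.096], TCP at [0.246, 0.575, 0.231] pointing down, gripper open.
Joint ranges: [-2.91, 2.91], [-0.82, 2.16], [0.22, 2.67], [-1.22, 4.37], [0.12, 2.79], [-3.08, 3.08]. Speed limits (rad/s): [1.89, 1.89, 2.57, 3.01, 3.01, 3.01].

### API

Orientations are given as a unit quaternion [w, x, y, z].
In Python, from cell import arm, cams gives the robot as it stands.
- The arm moves only by the shell command python3 -m jog 'ROWS' [FORCE]. ROWS is JSON, a list of rows, each a list of 3 entries, a list of its own where there are three numbers: the opening, from -1 (shut) to 1 (fully open), so that 0 is half open, then the shift along the world's x, y, z in m, then the turn, a rotation vector about the world's x, y, z in degrees. A call has 1 to 8 rows; each row is the pose to reach, as a shift and turn from the pose commanded when the call began; what a row does not reach only later rows make up. A row lasts 1/12 s, in which the tool goes at most 41.7 mm and 7.16 degrees, less where a joint would pass 70% of its speed; a pose out of reach is approached as far as the arm can. A call with a gripper value outside its range is refused whole. The fingers move at their own pace and stop on an object; FORCE is the grip in N (left out, the last holds). Time passes only in rows, so rows that repeat a pose let the fingers close. It gives the time, the measured TCP pose, the force, the opening and the grip force at its end, in the units of the state.
- arm.read_state(): the state, without advancing time (a new reading comes with each control period).
- cams.camera(name): name is "side" or "top"; returns the picture (420x560x3 uint8, red, green, blue); there is no depth.
- cams.camera_info(name): a dict with "camera_matrix" (3x3 intrinsics, pixels), "R" (3x3) and "t" (3): a world point X has camera coordinates R X + t. Camera axes: x right, y down, z forward; pixel columns grow to the right and rows downward; lengths in m; the calibration is good to about 2 mm. A picture is of the moment at which its call begins. camera_info takes no time and is no camera call.
- arm.job_done(): hands the job in; it is judged then, once.
The state is a dict: "t": time; "joint_pos": joint angles; "qvel": joint speeds; "joint_torque": joint torques, N m; "eef_pos": TCP position; "tcp_rot": TCP orientation; "ft_force": force on the tool from outside, world axes, zero at the start; "wrist_torque": the same for the moment, N m; "opening": finger opening in m; "grasp_force": force on a finger pad.
Only numpy, scipy, OpenCV 4.12 (cv2) and the standard library are available. Lean on these libraries where they do the work, as an engineer would, in place of code of your own. Each camera call takes 0.05 s, during which the arm holds its last target. There are 200 camera calls.

### The job

Thread the blue scarf ring on to the horizontal rod of the accessory bar, well in from the end, then push the wooden end knob on to the rod's tip as far as it goes so that the ring cannot slip off. Let go of both and leave the white scarf ring where it stands.

Things in the scene. Friction and masses are not known exactly. Their poses are not given: they have to be found in the camera images.
- rod_tip (a point): Centre of the free end of a level steel rod 16 mm across, 110 mm above the shelf, on a fixed beech accessory bar. Its y axis points along the rod from this tip to the post, z up. The rod is 150 mm long from tip to post; the post is 28 mm wide, 126 mm tall; its foot, 12 mm thick, reaches 80 mm out under the rod. Parts go on from the tip towards +y.
- blue_ring_centre (a point): Centre of the blue plastic scarf ring (loose, about 50 g): a square frame 56 x 56 mm, 28 mm thick, walls 8 mm, with a square hole 40 x 40 mm right through along its y axis. It stands on edge, hole level and roughly facing the rod, this centre 28 mm above the shelf. Grasp it from above over its 56 mm width (its x axis).
- knob_centre (a point): Centre of the beech end knob (loose, about 60 g): square cap 48 x 48 mm, 50 mm long along its y axis; blind square bore 34 x 34 mm, 42 mm deep, open at +y, mouth roughly towards the rod; steel disc on the closed end. Centre 24 mm above the shelf. Fully home, it lies 17 mm inward of the rod tip; it hangs loosely there. Grasp it from above over its 48 mm width (its x axis).
- white_ring_centre (a point): Centre of the white plastic scarf ring, a bystander of the same shape and size as the blue one, loose, standing on the shelf in the same way; not to be disturbed.
Things that resemble listed ones, but are neither listed nor needed, are in the scene too. Of the things that look like the part that bears knob_centre, the largest one is meant. Of the things that look like the part that bears rod_tip, take the one that is farthest to the robot's right at the start.

How it is judged:
By the outcome, as a careful person would: the job done as asked, in the order asked, and still so for the second after the job is handed in, with the robot touching nothing.
It also fails if it takes over 58 s, if anything falls off the work surface, if the arm or the gripper's body presses on something with over 40 N, if the wrist force passes 120 N, or if a joint passes its speed limit or range.

## Working session

There is one attempt and no reset: what is moved stays moved. The work goes in short steps, Python scripts to look and compute and a shell command to move; the robot and the scene stay as the last step left them, time stands still between calls to the robot, and variables do not carry over. Pictures are saved under pics/ and viewed, at most 10 in all, crops included, and the job is handed in when it is done.

```bash
mkdir -p pics; ls
python3 - <<'E'
from cell import arm,cams
import cv2
for n in("side","top"):
    cv2.imwrite(f"pics/{n}0.png",cams.camera(n)[:,:,::-1]); i=cams.camera_info(n); print(i)
s=arm.read_state();print(s["t"],s["eef_pos"],s["tcp_rot"],s["opening"])
E
```

```text
pics
{'camera_matrix': array([[512.13493825,   0.        , 283.80344627],
       [  0.        , 512.13493825, 212.66932786],
       [  0.        ,   0.        ,   1.        ]]), 'R': array([[ 0.89747019, -0.44098527, -0.00890205],
       [-0.29958702, -0.59464278, -0.74608818],
       [ 0.32372036,  0.67225884, -0.66578764]]), 't': array([-0.45039406,  0.2849979 ,  1.11464314])}
{'camera_matrix': array([[425.38950405,   0.        , 275.58101001],
       [  0.        , 425.38950405, 202.77682151],
       [  0.        ,   0.        ,   1.        ]]), 'R': array([[ 0.01332347, -0.9998932 ,  0.00600533],
       [-0.99798286, -0.01367035, -0.06199457],
       [ 0.06207004, -0.00516724, -0.99805842]]), 't': array([0.09477331, 0.54976883, 1.23032498])}
0.1 [0.2454255  0.5744489  0.23074758] [-1.60292945e-04  2.00531506e-01  9.79687097e-01 -5.30195871e-04] 0.08525592153528666
```

View pics/side0.png

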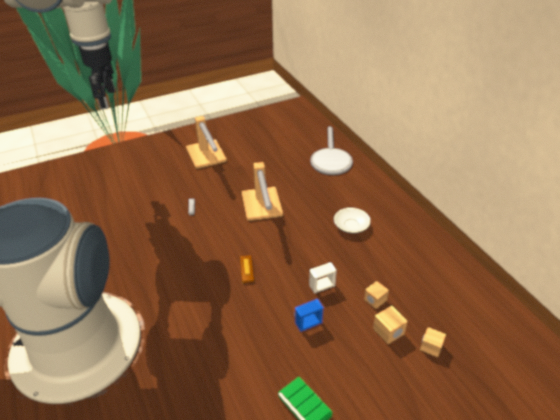

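View pics/top0.png

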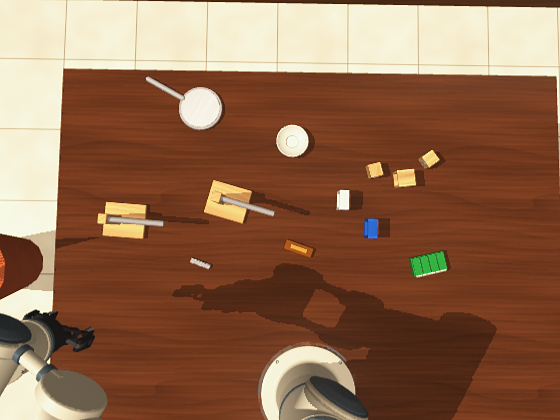

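The side and top views show that the rightmost bar has its tip near top (273,213) and side (267,207). The blue ring is at top (372,229), the white ring at top (343,200), and the largest knob at top (404,178). I'll enlarge both next.

```bash
cat > h.py <<'E'
import numpy as np,cv2
from cell import arm,cams
I={n:cams.camera_info(n) for n in("side","top")}
def ray(n,p):
    i=I[n];K,R,t=i["camera_matrix"],np.array(i["R"]),np.array(i["t"])
    return -R.T@t, R.T@np.linalg.solve(K,[p[0],p[1],1.])
def onz(n,p,z):
    c,d=ray(n,p); return c+d*(z-c[2])/d[2]
def proj(n,X):
    i=I[n];q=i["camera_matrix"]@(i["R"]@np.array(X)+i["t"]);return q[:2]/q[2]
def tri(ps,pt):
    (a,u),(b,v)=ray("side",ps),ray("top",pt)
    s=np.linalg.lstsq(np.c_[u,-v],b-a,rcond=None)[0]
    p,q=a+u*s[0],b+v*s[1]; return (p+q)/2,np.linalg.norm(p-q)
E
python3 - <<'E'
import cv2,numpy as np
from h import *
t=cv2.imread("pics/top0.png");s=cv2.imread("pics/side0.png")
a=cv2.resize(t[140:250,195:455],(780,330),interpolation=cv2.INTER_CUBIC)  #x3
b=cv2.resize(s[155:355,230:450][:, :],None,fx=3,fy=3,interpolation=cv2.INTER_CUBIC)
cv2.imwrite("pics/a.png",a);cv2.imwrite("pics/b.png",b)
for n,im in(("top",t),("side",s)):
    hsv=cv2.cvtColor(im,cv2.COLOR_BGR2HSV)
    for nm,m in(("blue",cv2.inRange(hsv,(105,150,60),(125,255,255))),("bluetop",cv2.inRange(hsv,(105,150,150),(125,255,255))),("beech",cv2.inRange(hsv,(10,50,150),(28,190,255)))):
        for c in cv2.findContours(m,0,2)[0]:
            if cv2.contourArea(c)>60: print(n,nm,cv2.contourArea(c),cv2.minAreaRect(c),cv2.boundingRect(c))
E
```

```text
top blue 227.0 ((370.5, 228.0), (18.0, 13.0), 90.0) (364, 219, 14, 19)
top bluetop 207.0 ((370.5, 228.0), (18.0, 13.0), 90.0) (364, 219, 14, 19)
top beech 77.5 ((51.4009895324707, 414.9901123046875), (19.900745391845703, 10.049875259399414), 5.710593223571777) (41, 409, 21, 11)
top beech 204.0 ((287.0346374511719, 406.6534729003906), (12.338461875915527, 25.97047233581543), 5.7105937004089355) (280, 394, 14, 26)
top beech 473.0 ((326.8837890625, 412.9973449707031), (65.92018127441406, 21.834762573242188), 27.897274017333984) (294, 388, 68, 32)
top beech 335.0 ((63.47203826904297, 404.4582214355469), (69.21841430664062, 23.76713752746582), 29.638381958007812) (35, 378, 65, 42)
top beech 113.5 ((18.35987091064453, 375.9235534667969), (12.210729598999023, 25.0599308013916), 28.610462188720703) (7, 362, 22, 23)
top beech 120.0 ((32.244171142578125, 360.6566467285156), (23.024433135986328, 7.895351409912109), 41.423667907714844) (21, 352, 23, 20)
top beech 931.5 ((311.2175598144531, 376.5331726074219), (51.8116340637207, 80.24108123779297), 78.11134338378906) (275, 348, 80, 63)
top beech 
[... 2025 characters left out ...]
.0), 90.0) (333, 207, 38, 26)
side beech 1156.5 ((259.2115478515625, 190.05770874023438), (57.462032318115234, 38.04652786254883), 78.69007110595703) (241, 161, 43, 59)
side beech 100.5 ((45.14850616455078, 122.26210021972656), (3.942646026611328, 92.76229095458984), 78.56632232666016) (0, 112, 92, 22)
side beech 2813.0 ((149.98599243164062, 137.7724609375), (79.30045318603516, 308.1324462890625), 77.00537872314453) (0, 70, 299, 104)
side beech 1063.5 ((85.79835510253906, 21.51803207397461), (38.822166442871094, 36.93259048461914), 76.75948333740234) (64, 2, 44, 39)
side beech 53846.0 ((415.4999694824219, 158.99996948242188), (317.99993896484375, 286.99993896484375), 90.0) (272, 0, 288, 319)
```

View pics/a.png

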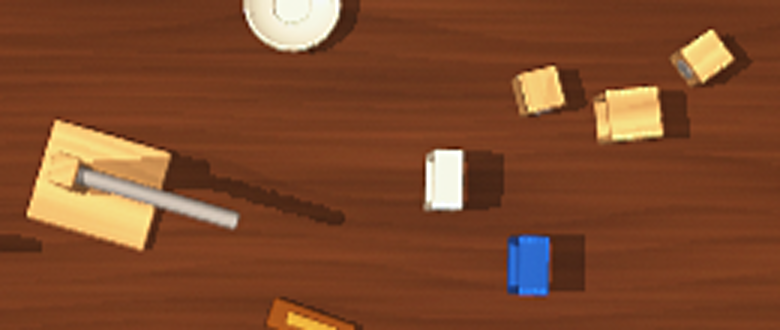

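View pics/b.png

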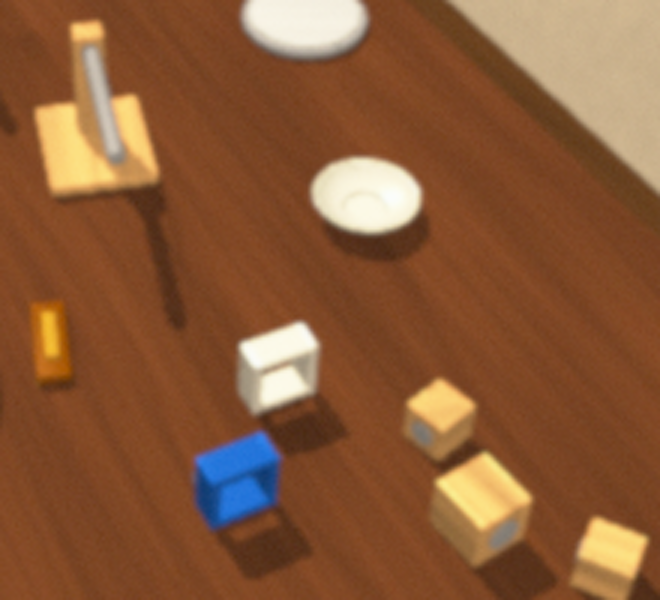

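Crop a (x3 from (195,140)) shows the rod running from (80,178) to (237,221). The blue top face is about x 520–550, y 237–296, and the big knob's top face has corners near (606,90), (658,87), (663,137) and (611,140). Crop b (x3 from (230,155)) shows the tip at (117,156) and the big knob's disc facing -y, so its mouth faces +y.

Run:
```python
from h import *
A=lambda x,y:((x+.5)/3-.5+195,(y+.5)/3-.5+140)
B=lambda x,y:((x+.5)/3-.5+230,(y+.5)/3-.5+155)
np.set_printoptions(precision=4,suppress=True)
def sq(n,f,pts,z):
    P=np.array([onz(n,f(*p),z)[:2] for p in pts]); 
    e=np.roll(P,-1,0)-P
    print(n,P.mean(0),"len",np.linalg.norm(e,axis=1),"ang",np.degrees(np.arctan2(e[:,1],e[:,0]))); 
print("tip",tri(B(117,155),A(237,221)),onz("top",A(237,221),.11),onz("side",B(117,155),.11))
t,p=onz("top",A(237,221),.11),onz("top",A(80,178),.11); print("post",p,np.linalg.norm(p-t),np.degrees(np.arctan2(*(p-t)[1::-1])))
t2,p2=onz("side",B(117,155),.11),onz("side",B(90,48),.11); print("post side",p2,np.linalg.norm(p2-t2),np.degrees(np.arctan2(*(p2-t2)[1::-1])))
print("foot"); sq("top",A,[(57,120),(172,152),(147,250),(27,214)],.012)
print("blue"); sq("top",A,[(521,237),(549,236),(550,296),(521,296)],.056); sq("side",B,[(196,458),(263,434),(279,463),(208,490)],.056)
print("knob");sq("top",A,[(606,90),(659,87),(663,137),(610,140)],.048); sq("side",B,[(435,485),(485,453),(531,496),(479,528)],.048)
print("white"); sq("top",A,[(436,150),(464,150),(464,209),(436,209)],.056); sq("side",B,[(240,350),(304,323),(319,350),(253,373)],.056)
```

```text
tip (array([0.5138, 0.1075, 0.1112]), np.float64(0.0002265338185873669)) [0.5139 0.1075 0.11  ] [0.5142 0.1088 0.11  ]
post [0.5509 0.2499 0.11  ] 0.1471322906769381 75.45383633272115
post side [0.5546 0.2538 0.11  ] 0.15045894031907403 74.44928322720153
foot
top [0.5522 0.2415] len [0.1175 0.0992 0.1227 0.0968] ang [-104.8031  166.6949   74.1     -16.3609]
blue
top [ 0.4771 -0.1747] len [0.0265 0.0566 0.0274 0.0556] ang [ -87.1872 -179.1336   90.7561   -0.0121]
side [ 0.4743 -0.1789] len [0.0541 0.0284 0.0568 0.0295] ang [ -2.6272 -95.0205 178.2008  79.7115]
knob
top [ 0.6244 -0.272 ] len [0.0511 0.0483 0.0509 0.0482] ang [ -85.9356 -175.8402   94.0428    4.3069]
side [ 0.6224 -0.2749] len [0.0493 0.0468 0.0492 0.0452] ang [   8.9992  -81.3467 -172.9363   98.7803]
white
top [ 0.5581 -0.0939] len [0.0266 0.0561 0.0265 0.0561] ang [ -89.2045 -179.8531   90.7795    0.225 ]
side [ 0.5549 -0.0984] len [0.0586 0.03   0.0569 0.0251] ang [  2.302  -97.389  177.6122  84.9166]
```

Both views agree to about 4 mm, and the sizes match:
- **Rod tip:** (0.514, 0.108, 0.110), rod direction 75°.
- **Blue ring:** (0.476, -0.176), yaw about -1°.
- **Knob:** (0.6235, -0.273), yaw about +5.5°.

The tool's y axis is at 66.9°, so it needs about -67° to line up with the ring.

```bash
python3 -m jog '[[1,[0.2,-0.25,0],[0,0,-40]],[1,[0.2,-0.25,0],[0,0,-40]],[1,[0.2,-0.25,0],[0,0,-40]],[1,[0.2,-0.25,0],[0,0,-40]],[1,[0.2,-0.25,0],[0,0,-40]],[1,[0.2,-0.25,0],[0,0,-40]],[1,[0.2,-0.25,0],[0,0,-40]],[1,[0.2,-0.25,0],[0,0,-40]]]' 40
python3 -m jog '[[1,[0.015,-0.3,0],[0,0,-20]],[1,[0.015,-0.3,0],[0,0,-20]],[1,[0.015,-0.3,0],[0,0,-20]],[1,[0.015,-0.3,0],[0,0,-20]],[1,[0.015,-0.3,0],[0,0,-20]],[1,[0.015,-0.3,0],[0,0,-20]],[1,[0.015,-0.3,0],[0,0,-20]],[1,[0.015,-0.3,0],[0,0,-20]]]'
```

```text
t: 0.77
eef_pos: [0.4472, 0.3219, 0.2311]
tcp_rot: [0.0, 0.524, 0.852, -0.0]
ft_force: [0.5, 0.7, 0.7]
opening: 0.086
grasp_force: 0.0
t: 1.43
eef_pos: [0.4605, 0.02, 0.2312]
tcp_rot: [0.0, 0.665, 0.747, -0.0]
ft_force: [1.0, 0.6, -0.1]
opening: 0.0853
grasp_force: 0.0
```

```bash
python3 -m jog '[[1,[0.015,-0.196,-0.05],[0,0,-8]],[1,[0.015,-0.196,-0.08],[0,0,-8]],[1,[0.015,-0.196,-0.1],[0,0,-8]],[1,[0.015,-0.196,-0.12],[0,0,-8]],[1,[0.015,-0.196,-0.12],[0,0,-8]],[1,[0.015,-0.196,-0.12],[0,0,-8]],[1,[0.015,-0.196,-0.12],[0,0,-8]]]'
python3 - <<'E'
from h import *
s=cv2.resize(cams.camera("side")[220:360,230:400,::-1],None,fx=3,fy=3,interpolation=cv2.INTER_CUBIC)
t=cv2.resize(cams.camera("top")[180:260,320:440,::-1],None,fx=2,fy=2,interpolation=cv2.INTER_CUBIC)
c=np.zeros((420,510+240,3),np.uint8);c[:420,:510]=s;c[:160,510:]=t
cv2.imwrite("pics/c.png",c)
E
```

```text
t: 2.02
eef_pos: [0.4746, -0.174, 0.108]
tcp_rot: [-0.002, 0.715, 0.699, -0.001]
ft_force: [-0.8, 1.2, -1.3]
opening: 0.0853
grasp_force: 0.0
```

View pics/c.png

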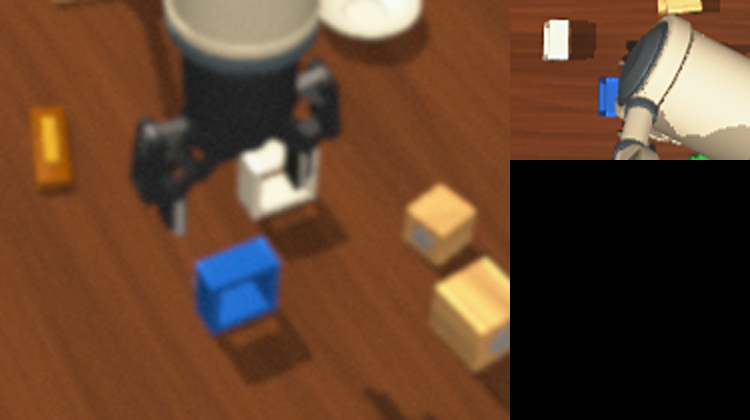

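The open fingers straddle the ring, with tips at about c(178,230) and (300,185). Both are clear of the ring's sides, and the white ring is behind. I'll descend and grip.

```bash
python3 -m jog '[[1,[0.001,-0.002,-0.04],[0,0,0]],[1,[0.001,-0.002,-0.075],[0,0,0]],[1,[0.001,-0.002,-0.1],[0,0,0]],[1,[0.001,-0.002,-0.1],[0,0,0]],[-1,[0.001,-0.002,-0.1],[0,0,0]],[-1,[0.001,-0.002,-0.1],[0,0,0]],[-1,[0.001,-0.002,-0.1],[0,0,0]],[-1,[0.001,-0.002,-0.1],[0,0,0]]]' 30
python3 -m jog '[[-1,[0,0,0],[0,0,0]],[-1,[0,0,0],[0,0,0]],[-1,[0,0,0],[0,0,0]],[-1,[0,0,0],[0,0,0]]]'
```

```text
t: 2.78
eef_pos: [0.4777, -0.1734, 0.0134]
tcp_rot: [0.001, 0.714, 0.7, 0.001]
ft_force: [0.6, 3.9, 10.5]
opening: 0.0558
grasp_force: 32.2
t: 3.12
eef_pos: [0.4777, -0.1734, 0.0133]
tcp_rot: [0.001, 0.714, 0.7, 0.001]
ft_force: [1.0, 3.1, 8.8]
opening: 0.0558
grasp_force: 32.2
```

```bash
python3 -m jog '[[-1,[0,0,0.04],[0,0,0]],[-1,[0,0,0.07],[0,0,0]],[-1,[0,0,0.085],[0,0,0]],[-1,[0.01,0.04,0.09],[0,0,-5]],[-1,[0.015,0.08,0.09],[0,0,-10]],[-1,[0.02,0.12,0.09],[0,0,-14]],[-1,[0.024,0.16,0.09],[0,0,-14]],[-1,[0.024,0.2,0.09],[0,0,-14]]]'
python3 -m jog '[[-1,[0,0.025,0],[0,0,0]],[-1,[0,0.03,0],[0,0,0]],[-1,[0,0.03,0],[0,0,0]],[-1,[0,0.03,0],[0,0,0]]]'
python3 - <<'E'
from h import *
s=cams.camera("side")[:,:,::-1];t=cams.camera("top")[:,:,::-1]
cv2.imwrite("pics/s1.png",s);cv2.imwrite("pics/t1.png",t)
a=cv2.resize(s[140:290,200:370],None,fx=3,fy=3,interpolation=cv2.INTER_CUBIC)
b=cv2.resize(t[160:260,200:296],None,fx=3,fy=3,interpolation=cv2.INTER_CUBIC)
c=np.zeros((450,510+288,3),np.uint8);c[:,:510]=a;c[:300,510:]=b
cv2.imwrite("pics/d.png",c)
E
```

```text
t: 3.78
eef_pos: [0.5016, 0.0286, 0.1032]
tcp_rot: [0.001, 0.794, 0.607, 0.001]
ft_force: [0.8, 0.1, -0.5]
opening: 0.056
grasp_force: 32.6
t: 4.12
eef_pos: [0.5009, 0.0565, 0.1023]
tcp_rot: [0.001, 0.794, 0.608, 0.001]
ft_force: [-1.0, -1.1, -1.2]
opening: 0.0553
grasp_force: 32.6
```

View pics/d.png

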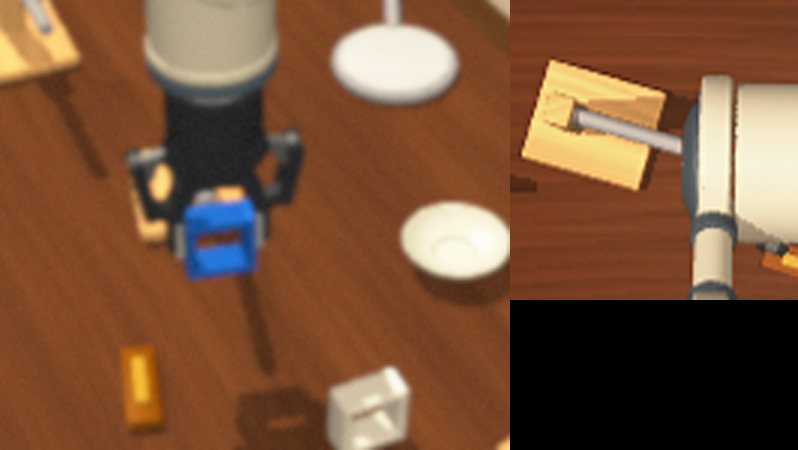

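The blue ring is held level, its front face centred near d(221,246), and aligned with the rod. The white ring is untouched. I'll check this against the projection.

Run:
```python
from h import *
d=np.array([.259,.966,0])
s=cv2.imread("pics/s1.png");h=cv2.cvtColor(s,cv2.COLOR_BGR2HSV)
m=cv2.inRange(h,(105,120,50),(125,255,255));c=max(cv2.findContours(m,0,2)[0],key=cv2.contourArea)
print("blue bbox",cv2.boundingRect(c))
x=np.array([.966,-.259,0]);z=np.array([0,0,1])
for zc in(.105,.111,.117):
    C=np.array([.5009,.0545,zc])
    P=np.array([proj("side",C+i*.028*x+j*.014*d+k*.028*z) for i in(-1,1) for j in(-1,1) for k in(-1,1)])
    print(zc,P.min(0),P.max(0))
```

```text
blue bbox (260, 206, 25, 26)
0.105 [260.40618614 208.69215828] [285.68434345 236.46886996]
0.111 [260.30774027 206.82300025] [285.66849361 234.70241656]
0.117 [260.20865144 204.94171138] [285.65254228 232.924582  ]
```

Ring centre height is about 0.117 m and the lateral position matches. I'll lower it 7 mm and slide it 140 mm along the rod.

```bash
python3 -m jog '[[-1,[-0.001,0,-0.007],[0,0,0]],[-1,[-0.001,0,-0.007],[0,0,0]],[-1,[0.003,0.015,-0.007],[0,0,0]],[-1,[0.007,0.03,-0.007],[0,0,0]],[-1,[0.011,0.045,-0.007],[0,0,0]],[-1,[0.015,0.06,-0.007],[0,0,0]],[-1,[0.015,0.06,-0.007],[0,0,0]]]'
python3 -m jog '[[-1,[0.004,0.015,0],[0,0,0]],[-1,[0.008,0.03,0],[0,0,0]],[-1,[0.012,0.045,0],[0,0,0]],[-1,[0.016,0.06,0],[0,0,0]],[-1,[0.02,0.076,0],[0,0,0]],[-1,[0.02,0.076,0],[0,0,0]],[-1,[0.02,0.076,0],[0,0,0]]]'
python3 - <<'E'
from h import *
s=cams.camera("side")[:,:,::-1]
c=cv2.resize(s[120:240,190:330],None,fx=4,fy=4,interpolation=cv2.INTER_CUBIC)
cv2.imwrite("pics/e.png",c)
E
```

```text
t: 4.8
eef_pos: [0.5162, 0.1181, 0.094]
tcp_rot: [-0.0, 0.794, 0.608, 0.0]
ft_force: [-0.5, -0.3, 0.4]
opening: 0.0558
grasp_force: 32.6
t: 5.38
eef_pos: [0.5354, 0.1923, 0.0939]
tcp_rot: [-0.0, 0.794, 0.608, -0.0]
ft_force: [-0.5, -0.8, -0.6]
opening: 0.0559
grasp_force: 32.6
```

View pics/e.png

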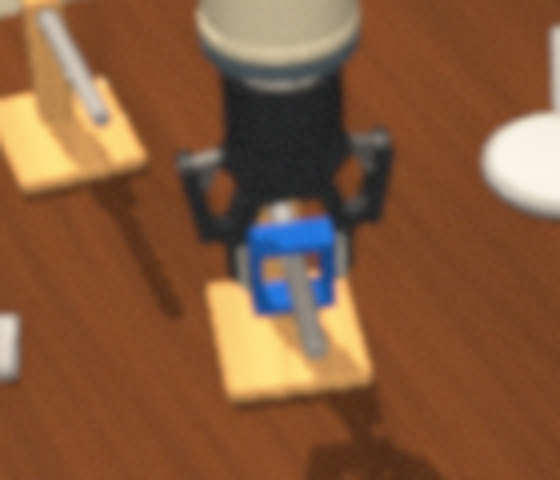

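The rod tip shows at e(317,345) and the rod runs through the blue ring's hole, so it is threaded. I'll lower it on to the rod, release and rise.

```bash
python3 -m jog '[[-1,[0,0,-0.005],[0,0,0]],[-1,[0,0,-0.01],[0,0,0]],[-1,[0,0,-0.01],[0,0,0]],[1,[0,0,-0.01],[0,0,0]],[1,[0,0,-0.01],[0,0,0]],[1,[0,0,-0.01],[0,0,0]],[1,[0,0,-0.01],[0,0,0]],[1,[0,0,-0.01],[0,0,0]]]'
python3 -m jog '[[1,[0,0,0.03],[0,0,0]],[1,[0,0,0.06],[0,0,0]],[1,[0,0,0.1],[0,0,0]],[1,[0.01,-0.03,0.12],[0,0,7]],[1,[0.02,-0.07,0.12],[0,0,14]],[1,[0.03,-0.11,0.12],[0,0,20]],[1,[0.04,-0.15,0.12],[0,0,20]],[1,[0.05,-0.19,0.12],[0,0,20]]]'
python3 -c "
from cell import arm;s=arm.read_state();print(s['t'],s['eef_pos'],s['tcp_rot'],s['opening'])"
```

```text
t: 6.1
eef_pos: [0.5356, 0.1927, 0.0843]
tcp_rot: [0.0, 0.794, 0.608, 0.0]
ft_force: [0.3, 0.9, 0.1]
opening: 0.0853
grasp_force: 0.0
t: 6.77
eef_pos: [0.5841, 0.0074, 0.2046]
tcp_rot: [0.0, 0.676, 0.737, 0.0]
ft_force: [1.1, 0.3, 0.6]
opening: 0.0856
grasp_force: 0.0
6.7667 [0.58409914 0.00738741 0.20460846] [1.90069739e-04 6.75662194e-01 7.37211322e-01 1.73482731e-04] 0.08563243228424884
```

```bash
python3 -m jog '[[1,[0.04,-0.28,-0.05],[0,0,1]],[1,[0.04,-0.28,-0.08],[0,0,1]],[1,[0.04,-0.28,-0.1],[0,0,1]],[1,[0.04,-0.28,-0.1],[0,0,1]],[1,[0.04,-0.28,-0.1],[0,0,1]],[1,[0.04,-0.28,-0.1],[0,0,1]],[1,[0.04,-0.28,-0.1],[0,0,1]],[1,[0.04,-0.28,-0.1],[0,0,1]]]' 30
python3 - <<'E'
from h import *
s=cams.camera("side")[:,:,::-1]
a=cv2.resize(s[240:380,320:480],None,fx=3,fy=3,interpolation=cv2.INTER_CUBIC)
b=cv2.resize(s[130:240,220:325],None,fx=3,fy=3,interpolation=cv2.INTER_CUBIC)
c=np.zeros((420,795,3),np.uint8);c[:,:480]=a;c[:330,480:]=b
cv2.imwrite("pics/f.png",c)
E
```

```text
t: 7.43
eef_pos: [0.6233, -0.2763, 0.1016]
tcp_rot: [-0.0, 0.671, 0.741, -0.001]
ft_force: [-1.1, 0.4, -0.8]
opening: 0.0851
grasp_force: 0.0
```

View pics/f.png

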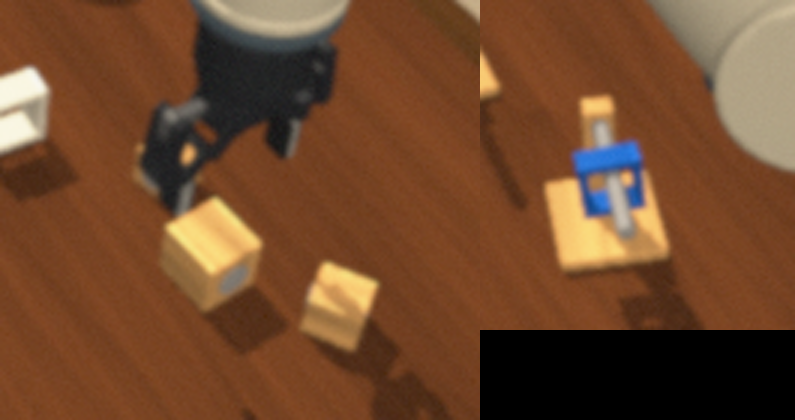

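The blue ring hangs on the rod, well in (right crop). In the left crop the fingers straddle the big knob (top face near (212,235)), clear of its neighbours. I'll descend and grip.

```bash
python3 -m jog '[[1,[0,0.003,-0.035],[0,0,0]],[1,[0,0.003,-0.07],[0,0,0]],[1,[0,0.003,-0.09],[0,0,0]],[1,[0,0.003,-0.09],[0,0,0]],[-1,[0,0.003,-0.09],[0,0,0]],[-1,[0,0.003,-0.09],[0,0,0]],[-1,[0,0.003,-0.09],[0,0,0]],[-1,[0,0.003,-0.09],[0,0,0]]]' 40
python3 -m jog '[[-1,[0,0,0],[0,0,0]],[-1,[0,0,0],[0,0,0]],[-1,[0,0,0],[0,0,0]],[-1,[0,0,0],[0,0,0]]]'
python3 -m jog '[[-1,[0,0,0.03],[0,0,0]],[-1,[0,0,0.06],[0,0,0]],[-1,[0,0,0.09],[0,0,0]],[-1,[0,0,0.12],[0,0,0]],[-1,[-0.02,0.04,0.13],[0,0,-5]],[-1,[-0.04,0.08,0.13],[0,0,-10]],[-1,[-0.06,0.12,0.13],[0,0,-15]],[-1,[-0.08,0.16,0.13],[0,0,-21]]]'
```

```text
t: 8.15
eef_pos: [0.6252, -0.2683, 0.0165]
tcp_rot: [0.002, 0.67, 0.742, 0.0]
ft_force: [0.7, 0.8, 8.8]
opening: 0.0475
grasp_force: 41.3
t: 8.48
eef_pos: [0.6252, -0.2683, 0.0165]
tcp_rot: [0.002, 0.67, 0.742, 0.0]
ft_force: [0.0, 1.8, 7.7]
opening: 0.0475
grasp_force: 41.3
t: 9.15
eef_pos: [0.5493, -0.1186, 0.146]
tcp_rot: [0.001, 0.795, 0.606, 0.001]
ft_force: [0.5, 0.0, 0.3]
opening: 0.0473
grasp_force: 41.9
```

```bash
python3 -m jog '[[-1,[-0.01,0.04,0],[0,0,0]],[-1,[-0.02,0.08,0],[0,0,0]],[-1,[-0.03,0.12,0],[0,0,0]],[-1,[-0.04,0.15,-0.02],[0,0,0]],[-1,[-0.047,0.178,-0.03],[0,0,0]],[-1,[-0.047,0.178,-0.045],[0,0,0]],[-1,[-0.047,0.178,-0.045],[0,0,0]],[-1,[-0.047,0.178,-0.045],[0,0,0]]]'
python3 - <<'E'
from h import *
s=cams.camera("side")[:,:,::-1];cv2.imwrite("pics/s2.png",s)
c=cv2.resize(s[140:260,200:340],None,fx=4,fy=4,interpolation=cv2.INTER_CUBIC)
cv2.imwrite("pics/g.png",c)
S=arm.read_state();T=np.array(S["eef_pos"]);print(T)
d=np.array([.259,.966,0]);x=np.array([.966,-.259,0]);z=np.array([0,0,1])
C=T+.0075*z-.004*d
for i,j,k in((-1,-1,-1),(-1,-1,1),(1,-1,-1),(1,-1,1)):
    print(i,k,((proj("side",C+i*.024*x+j*.025*d+k*.024*z)-[200,140])*4+1.5).round())
for k in(0,):print("tip",(proj("side",[.514,.108,.11])-[200,140])*4)
E
```

```text
t: 9.82
eef_pos: [0.5031, 0.0582, 0.1]
tcp_rot: [0.0, 0.794, 0.608, 0.0]
ft_force: [-0.6, 0.1, 0.0]
opening: 0.0477
grasp_force: 41.9
[0.50366532 0.05776811 0.10034662]
-1 -1 [266. 391.]
-1 1 [264. 332.]
1 -1 [344. 379.]
1 1 [344. 321.]
tip [274.89683967 266.22904072]
```

View pics/g.png

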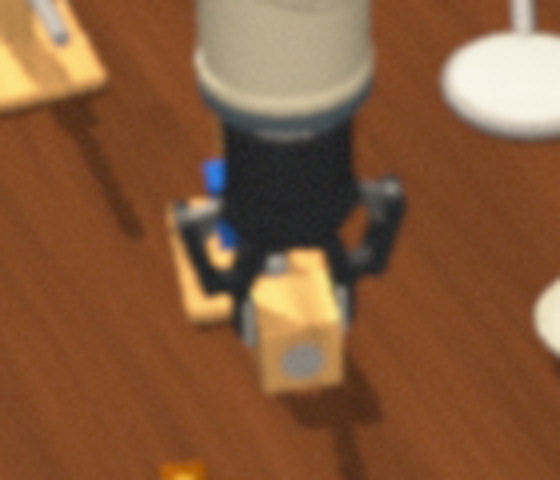

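The knob is held square, with its disc face near g(303,358). The corners match the prediction, and the rod tip is just beyond at (275,265). I'll shift it 2.5 mm sideways and push on.

```bash
python3 -m jog '[[-1,[-0.0025,0,0],[0,0,0]],[-1,[-0.0025,0,0],[0,0,0]],[-1,[0.001,0.015,0],[0,0,0]],[-1,[0.005,0.03,0],[0,0,0]],[-1,[0.009,0.045,0],[0,0,0]],[-1,[0.013,0.06,0],[0,0,0]],[-1,[0.013,0.06,0],[0,0,0]]]'
python3 -m jog '[[-1,[0.001,0.003,0],[0,0,0]],[-1,[0.002,0.006,0],[0,0,0]],[-1,[0.002,0.008,0],[0,0,0]],[-1,[0.002,0.008,0],[0,0,0]]]'
```

```text
t: 10.45
eef_pos: [0.5171, 0.1196, 0.1]
tcp_rot: [0.0, 0.794, 0.608, 0.001]
ft_force: [-0.1, -0.6, -1.4]
opening: 0.0473
grasp_force: 41.9
t: 10.78
eef_pos: [0.518, 0.126, 0.0994]
tcp_rot: [0.0, 0.794, 0.608, 0.0]
ft_force: [-0.3, -0.4, -0.4]
opening: 0.0475
grasp_force: 41.9
```

```bash
python3 -m jog '[[-1,[0.0005,0.002,0],[0,0,0]],[-1,[0.001,0.004,0],[0,0,0]],[-1,[0.001,0.004,0],[0,0,0]]]'
python3 -m jog '[[-1,[0.0005,0.002,0],[0,0,0]],[-1,[0.001,0.003,0],[0,0,0]],[-1,[0.001,0.003,0],[0,0,0]]]'
```

```text
t: 11.03
eef_pos: [0.5182, 0.1279, 0.0991]
tcp_rot: [0.001, 0.794, 0.608, -0.002]
ft_force: [-1.3, -24.7, 3.1]
opening: 0.0479
grasp_force: 42.9
t: 11.28
eef_pos: [0.5184, 0.1291, 0.0987]
tcp_rot: [0.001, 0.794, 0.608, -0.003]
ft_force: [-2.7, -44.4, 0.6]
opening: 0.0472
grasp_force: 43.3
```

The knob is home: a 44 N stop where expected. I'll relax the push, lower it on to the rod and release.

```bash
python3 -m jog '[[-1,[-0.001,-0.003,0],[0,0,0]],[-1,[-0.001,-0.003,-0.003],[0,0,0]],[-1,[-0.001,-0.003,-0.005],[0,0,0]],[-1,[-0.001,-0.003,-0.006],[0,0,0]],[-1,[-0.001,-0.003,-0.006],[0,0,0]]]'
python3 -m jog '[[0.3,[0,0,0],[0,0,0]],[0.6,[0,0,0],[0,0,0]],[1,[0,0,0],[0,0,0]],[1,[0,0,0],[0,0,0]],[1,[0,0,0],[0,0,0]],[1,[0,0,0],[0,0,0]],[1,[0,0,0],[0,0,0]]]'
python3 -m jog '[[1,[0,0,0.02],[0,0,0]],[1,[0,0,0.04],[0,0,0]],[1,[0,0,0.07],[0,0,0]],[1,[0,0,0.1],[0,0,0]],[1,[0,-0.04,0.12],[0,0,0]],[1,[0,-0.08,0.12],[0,0,0]],[1,[0,-0.12,0.12],[0,0,0]],[1,[0,-0.16,0.12],[0,0,0]]]'
python3 -m jog '[[1,[0,-0.04,0],[0,0,0]],[1,[0,-0.08,0],[0,0,0]],[1,[0,-0.08,0],[0,0,0]],[1,[0,-0.08,0],[0,0,0]]]'
python3 - <<'E'
from h import *
s=cams.camera("side")[:,:,::-1];t=cams.camera("top")[:,:,::-1];cv2.imwrite("pics/t3.png",t)
a=cv2.resize(s[140:300,220:350],None,fx=3,fy=3,interpolation=cv2.INTER_CUBIC)
b=cv2.resize(t[160:260,190:320],None,fx=3,fy=3,interpolation=cv2.INTER_CUBIC)
c=np.zeros((480,780,3),np.uint8);c[:,:390]=a;c[:300,390:]=b
cv2.imwrite("pics/i.png",c)
E
```

```text
t: 11.7
eef_pos: [0.5185, 0.1287, 0.0936]
tcp_rot: [0.001, 0.794, 0.608, -0.001]
ft_force: [-3.9, -16.5, 11.5]
opening: 0.0473
grasp_force: 44.7
t: 12.28
eef_pos: [0.5189, 0.1303, 0.0932]
tcp_rot: [-0.0, 0.794, 0.608, 0.0]
ft_force: [0.4, 0.3, -0.8]
opening: 0.085
grasp_force: 0.0
t: 12.95
eef_pos: [0.5188, -0.0314, 0.2139]
tcp_rot: [0.0, 0.794, 0.608, 0.0]
ft_force: [1.1, -0.7, -1.1]
opening: 0.0853
grasp_force: 0.0
t: 13.28
eef_pos: [0.5188, -0.1117, 0.2132]
tcp_rot: [0.0, 0.795, 0.606, 0.0]
ft_force: [0.2, 0.6, 0.3]
opening: 0.0854
grasp_force: 0.0
```

View pics/i.png

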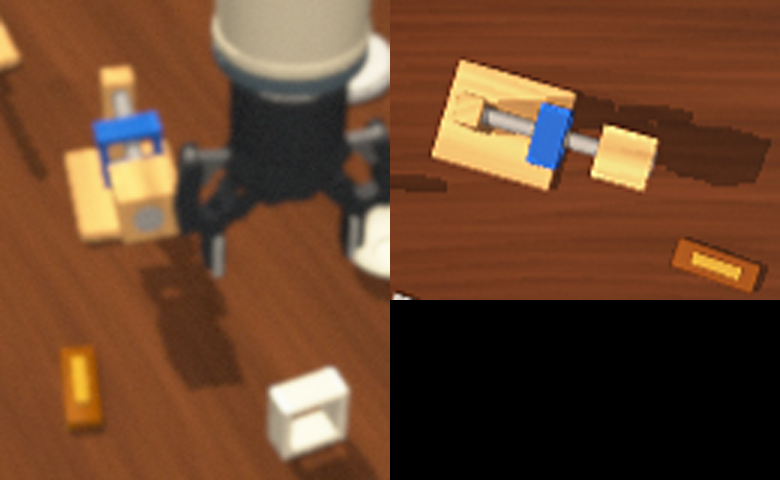

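The blue ring hangs on the rod, with the knob on the tip (top crop centre (625,157)) and level. The white ring stands where it was. I'll check the knob's depth, then hand in.

Run:
```python
from h import *
C=np.mean([onz("top",((x-390+.5)/3-.5+190,(y+.5)/3-.5+160),.125) for x,y in((605,125),(657,138),(643,190),(592,177))],0)
s=(C-[.514,.108,.125])@[.259,.966,0];print(C,"depth",s)
if .012<s<.024: print(arm.job_done())
```

```text
[0.51630886 0.1233435  0.125     ] depth 0.015419820452167951
the job is handed in; nothing more can be done
None
```

The job is handed in: the blue ring hangs on the rod well in from the end, and the knob is home on the tip (measured 15 mm inward against 17 mm nominal, after a firm 44 N stop). Both are released, the white ring is undisturbed, and it took about 13.4 s.

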